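# Pack and wedge the overhanging end of a clamped tube

### The arm

A 6-joint arm with a two-finger parallel gripper is mounted at the origin on the work surface. World frame = base frame: x ahead of the robot, y to its left, z up, the work surface at z = 0. Lengths are in m, angles in rad, forces in N, time in s.
With the tool pointing down it reaches from about 0.35 to 0.975 m from the base axis. Payload 4.9 kg.
Tool frame: the origin (TCP) lies on the front face of the gripper's body, between the roots of the fingers; the fingertips stand ctrl.tip_extent ahead of it and the grasp point (between the pads) lies 54 mm ahead of it (ctrl.tip_extent is the distance from the TCP to the fingertips, in m); z points along the fingers, y is the line along which they close (so a half turn about z gives the same grasp; the last joint's range is limited). The gripper opens to 85 mm and grips with 20 to 120 N. Pads are 22 mm wide; open, the fingers measure 114 mm over their backs; the gripper's body (76 mm by 85 mm) begins 54 mm behind the grasp point. The pads swing forward as they close: fully open they stand 13 mm farther back than shut.
Start: joints at [0.995, 0.053, 1.613, -0, 1.476, -0.119], TCP at [0.276, 0.561, 0.304] pointing down, gripper open.
Joint ranges: [-3.01, 3.01], [-1.01, 2.22], [0.06, 2.58], [-1.02, 4.17], [0.09, 2.62], [-3.14, 3.14]. Speed limits (rad/s): [2.57, 2.57, 3.14, 3.14, 3.14, 3.14].

### API

Orientations are given as a rotation vector (axis times angle).
In Python, from station import ctrl gives the robot as it stands.
- The arm moves only by the tool apply_moves, never from a script. Its argument "rows" is one flat list of numbers, 6 for each row, row after row: the shift along the tool's x, y, z normalised to -1 to 1, where 1 is 0.6 m, then the turn, a rotation vector about the tool's x, y, z normalised to -1 to 1, where 1 is 90 degrees. A call has 1 to 20 rows; each row is the pose to reach, as a shift and turn from the pose commanded when the call began, along the tool's axes at that moment; what a row does not reach only later rows make up. A row lasts 1/10 s, in which the tool goes at most 50 mm and 8.59 degrees, less where a joint would pass 70% of its speed; a pose out of reach is approached as far as the arm can. A call with a number of a shift or a turn outside -1 to 1 is refused whole. A call with a gripper value outside its range is refused whole. "grip" is the opening, from 0 (shut) to 1 (fully open), set as the call begins (left out, the last holds). The fingers move at their own pace and stop on an object; "grip_force" is the grip in N (left out, the last holds). Time passes only in rows, so rows that repeat a pose let the fingers close. It gives the time, the measured TCP pose, the force, the opening and the grip force at its end, in the units of the state.
- ctrl.get_obs(): the state, without advancing time (a new reading comes with each control period).
- ctrl.get_image(name): name is "scene" or "top" or "wrist"; returns (picture, depth): 400x640x3 uint8, blue, green, red; 400x640 float32, m along the optical axis (not along the pixel's ray), 0 where there is no reading.
- ctrl.camera_model(name): a dict with "mtx" (3x3 intrinsics, pixels), "R" (3x3) and "t" (3): a world point X has camera coordinates R X + t; the wrist camera has in their place "tool_from_camera" (4x4, takes a point from camera to tool coordinates, whose origin is the TCP and whose axes are the flange's). Camera axes: x right, y down, z forward; pixel columns grow to the right and rows downward; lengths in m; the calibration is good to about 2 mm. The wrist camera is an equidistant fisheye: a pixel r from the principal point sees the ray r / f radians off the axis. A picture is of the moment at which its call begins: read the wrist's pose just before it. camera_model takes no time and is no camera call.
- ctrl.finish_job(): hands the job in; it is judged then, once.
The state is a dict: "t": time; "q": joint angles; "dq": joint speeds; "effort": joint torques, N m; "tool_pos": TCP position; "tool_rot": TCP orientation; "contact_force": force on the tool from outside, world axes, zero at the start; "wrist_torque": the same for the moment, N m; "opening": finger opening in m; "grip_force": force on a finger pad.
Only numpy, scipy, OpenCV 4.12 (cv2) and the standard library are available. Lean on these libraries where they do the work, as an engineer would, in place of code of your own. Each camera call takes 0.05 s, during which the arm holds its last target. There are 200 camera calls.

### The job

The flat tube held in the bench vice sticks out over the beam offcut with a gap below it. Lay steel packers flat, one on another, on the beam under the tube, let go of them, until what is left of the gap is one the wedge can close; then slide the wedge in on top of them, thin end first from the robot's side and square to the tube, until you feel it go tight, and finish still holding the wedge, keeping it firmly pushed in. Hand-tight only, never forced hard, and leave the other things on the bench where they are.

Things in the scene. Friction and masses are not known exactly. Their poses are not given: they have to be found in the camera images.
- beam: Short offcut of rolled steel H-beam, fixed on the bench, the support under the tube: 130 (x) x 120 (y) x 114 (z) mm, flat top flange 130 x 120 mm whose top face is 114 mm above the origin; origin at the centre of its underside; x points away from the robot, across the tube; z up.
- tube: Level rigid flat steel tube, 40 mm wide (x), 20 high, held in the blue vice (180 mm high) at the robot's right, sticking out along +y over the beam. Origin: middle of its underside, over the middle of the beam in y, 20 mm to +x of the beam's origin. Near edge x = -20 mm. Gap to fill = its z minus (beam z + 114 mm): 22 to 36 mm. A 60 x 36 mm end plate at y = +110 mm hangs 8 mm below the underside.
- packer1: One of three identical offcuts of bright flat steel bar, 110 (x) x 40 (y) x 10 (z) mm, 0.35 kg, lying flat on the bench; its origin is the centre of its underside, x along its length. The job needs one or two of them.
- packer2: One of three identical offcuts of bright flat steel bar, 110 (x) x 40 (y) x 10 (z) mm, 0.35 kg, lying flat on the bench; its origin is the centre of its underside, x along its length. The job needs one or two of them.
- packer3: One of three identical offcuts of bright flat steel bar, 110 (x) x 40 (y) x 10 (z) mm, 0.35 kg, lying flat on the bench; its origin is the centre of its underside, x along its length. The job needs one or two of them.
- wedge: Aluminium wedge, 180 (x) x 40 (y) mm, 0.27 kg, lying on its flat underside; origin at the underside's centre, x towards the thin end, which points roughly away from the robot. x -90 to -39 mm: flat tail 20 mm thick, to hold it by; x -39 to +90 mm: top slopes down evenly from 20 to 2 mm. It closes gaps of 3.5 to 18.5 mm: tight where as thick as the gap at the tube's near edge.
- wedge_tip (a point): Middle of the wedge's thin end: 90 mm along x from the wedge's origin, 1 mm above its underside. Hand-tight: a level push of about 12 to 25 N on the wedge, which then presses on the tube with more than 3 N; more than 80 N is forced. Push level: a hand that also bears down on the stack rubs, and that can be mistaken for tight.
- wedge_tail (a point): Middle of the wedge's tail block, the place to grip it: x = -64 mm, 10 mm above its underside.
- coupon: Bystander: T-shaped weld test piece, plate 100 (x) x 60 (y) x 6 mm with an upright 46 mm high along its middle; its origin is the centre of its underside.
- chipping_hammer: Bystander: steel chipping hammer lying flat, 245 mm along x, head 155 mm along y at x = +105 mm, 30 mm high; origin under its shaft on the bench.
- wire_brush: Bystander: wire brush, 275 mm along its x, 24 mm wide, 36 mm high; its origin is the centre of its underside.
- spray_can: Bystander: standing aerosol can, 65 mm diameter, 190 mm high; its origin is the centre of its underside.
- magnet_square: Bystander: triangular welding magnet frame lying flat, legs 95 mm, 16 mm high; origin on the bench at the middle of its long side.
- pipe_offcut: Bystander: standing offcut of pipe, 60 mm diameter, 70 mm high; its origin is the centre of its underside.
Not all that is in view belongs to the job. Leave any orange look-alike of the packer1 alone.

How it is judged:
By the outcome, as a careful person would: the job done as asked, in the order asked, and still so for the second after the job is handed in, while the arm keeps its last pose, push and grip.
It also fails if it takes over 72 s, if anything falls off the work surface, if the arm or the gripper's body presses on something with over 40 N, if the wrist force passes 120 N, or if a joint passes its speed limit or range.

## Working session

There is one attempt and no reset: what is moved stays moved. The work goes in short steps, Python scripts to look and compute and a tool call to move; the robot and the scene stay as the last step left them, time stands still between calls to the robot, and variables do not carry over. Pictures are saved under pics/ and viewed, at most 10 in all, crops included, and the job is handed in when it is done.

Besides the shell and the picture viewer there is one more tool, called after "Request:" as name(argument=value, ...) on one line, values as JSON. apply_moves: Moves the arm, as the interface text tells. Its arguments: {"type":"object","properties":{"rows":{"type":"array","items":{"type":"number"}},"grip":{"type":"number"},"grip_force":{"type":"number"}},"required":["rows"]}

```bash
ls; mkdir -p pics; cat > h.py <<'E'
import numpy as np,cv2
from station import ctrl
from scipy.spatial.transform import Rotation as Ro
def world(name):
    im,d=ctrl.get_image(name);m=ctrl.camera_model(name)
    v,u=np.mgrid[0:400,0:640];K=m["mtx"]
    P=np.stack([(u-K[0,2])/K[0,0]*d,(v-K[1,2])/K[1,1]*d,d],-1)
    W=(P-m["t"])@m["R"]
    W[d==0]=np.nan
    return im,d,W
def moves(dp=(0,0,0),rv=(0,0,0)):
    "world shift -> tool units"
    o=ctrl.get_obs();R=Ro.from_rotvec(o["tool_rot"])
    return R.inv().apply(dp)/0.6
E
python3 - <<'E'
from h import *
o=ctrl.get_obs();print({k:np.round(v,3) for k,v in o.items()},ctrl.tip_extent)
for n in("scene","top"):
    im,d,W=world(n);np.savez(n,im=im,W=W);cv2.imwrite(f"pics/{n}.png",im)
    m=ctrl.camera_model(n);print(n,-m["R"].T@m["t"],m["R"][2])
E
```

```text
pics
{'t': np.float64(0.0), 'q': array([ 0.995,  0.053,  1.614, -0.   ,  1.476, -0.119]), 'dq': array([ 0.001,  0.001,  0.002,  0.001, -0.   , -0.001]), 'effort': array([-0.0000e+00, -3.9370e+01, -3.7017e+01, -0.0000e+00,  7.0000e-03,
       -0.0000e+00]), 'tool_pos': array([0.275, 0.561, 0.303]), 'tool_rot': array([-7.110e-01, -3.059e+00,  3.000e-03]), 'contact_force': array([ 0.12 ,  0.659, -0.444]), 'wrist_torque': array([ 0.005, -0.046, -0.031]), 'grip_force': np.float64(0.0), 'opening': np.float64(0.086)} 0.0726
scene [1.07095885 1.01157533 0.84842137] [-0.44058232 -0.67407176 -0.59288656]
top [0.31972654 0.12742512 1.27056582] [ 1.68744114e-01 -3.97020440e-04 -9.85659813e-01]
```

View pics/top.png

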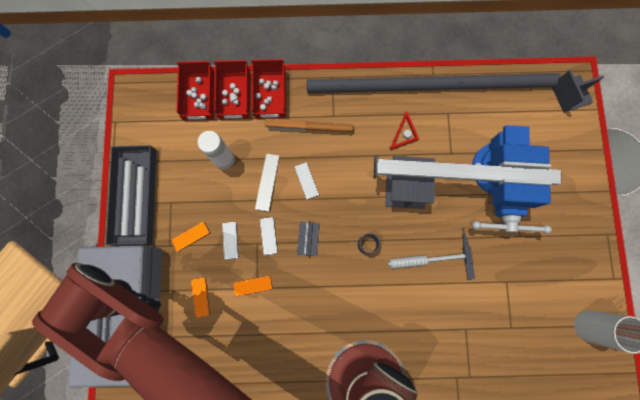

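View pics/scene.png

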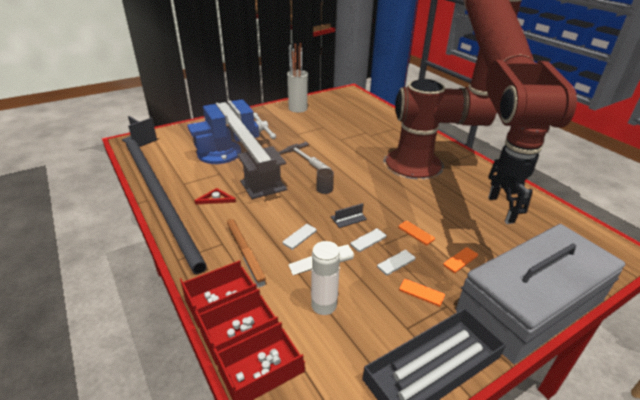

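The top view shows white or grey bars at (230,240), (268,236) and (306,181), which are packer candidates. The longer white piece at (267,182) is the wedge. The orange look-alikes are at (190,236), (200,297) and (252,286). The tube runs y≈165-178 over the beam at (410,185). I'll measure these and confirm in a crop.

```bash
cat > meas.py <<'E'
from h import *
z=np.load("top.npz");im,W=z["im"],z["W"]
hsv=cv2.cvtColor(im,cv2.COLOR_BGR2HSV)
mask=((hsv[...,1]<50)&(hsv[...,2]>120)).astype(np.uint8)
n,l,s,c=cv2.connectedComponentsWithStats(mask)
for i in range(1,n):
    if s[i,4]<150: continue
    x,y=c[i]
    if not(180<x<580 and 90<y<260): continue
    P=W[l==i];P=P[~np.isnan(P[:,0])]
    r=cv2.minAreaRect((P[:,:2]*1000).astype(np.float32))
    print(c[i].round(),s[i,4],"ctr",np.round(r[0],0),"size",np.round(r[1],0),"ang",round(r[2],1),"z pct",np.round(np.percentile(P[:,2],[5,50,95])*1000,1))
for (u,v) in [(395,195),(405,195),(415,195),(425,195),(390,203),(430,203)]+[(x,170) for x in(385,400,420,440,460)]:
    print(u,v,np.round(W[v,u]*1000,1))
print("beam col u=410");
for v in range(155,215,2): print(v,np.round(W[v,410]*1000,1),end=";")
cv2.imwrite("pics/crop.png",cv2.resize(im[140:270,165:335],None,fx=4.5,fy=4.5,interpolation=cv2.INTER_CUBIC))
E
python3 meas.py
```

```text
[210. 144.] 474 ctr [689. 452.] size [141.  62.] ang 60.8 z pct [ 71.8 189.6 193.6]
[267. 183.] 786 ctr [594. 282.] size [ 46. 181.] ang 79.7 z pct [ 1.9 14.9 23.2]
[469. 171.] 2760 ctr [ 596. -289.] size [501.  91.] ang 83.8 z pct [157.2 161.3 177.7]
[528. 164.] 168 ctr [ 586. -440.] size [ 21. 126.] ang 2.7 z pct [173.7 179.8 183.7]
[306. 181.] 474 ctr [595. 159.] size [111.  41.] ang 18.9 z pct [ 3.5 10.4 14.6]
[511. 225.] 572 ctr [ 436. -436.] size [242.  44.] ang 84.9 z pct [ 81.7  89.1 103.2]
[268. 236.] 514 ctr [426. 279.] size [111.  44.] ang 6.1 z pct [ 2.4 10.4 14.4]
[230. 240.] 512 ctr [415. 395.] size [111.  44.] ang 4.4 z pct [ 3.7 10.1 14.1]
395 195 [522.6 -92.4 115.5]
405 195 [ 522.8 -121.7  110.1]
415 195 [ 521.6 -149.3  112.6]
425 195 [ 521.4 -178.2  109.8]
390 203 [517.  -96.2   7.8]
430 203 [ 515.5 -221.7   -3.2]
385 170 [584.3 -60.2 162.3]
400 170 [ 583.6 -101.4  160.6]
420 170 [ 580.8 -154.4  166.6]
440 170 [ 580.5 -210.2  161.6]
460 170 [ 579.6 -265.5  159.4]
beam col u=410
155 [ 669.  -168.5    1.4];157 [ 632.1 -141.8  114.1];159 [ 625.1 -140.5  118. ];161 [ 607.  -129.2  165.2];163 [ 602.  -129.4  162.7];165 [ 597.1 -129.7  160.1];167 [ 590.3 -128.2  164.9];169 [ 586.1 -129.2  159. ];171 [ 579.9 -128.3  161.5];173 [ 574.5 -128.2  160.5];175 [ 570.6 -129.5  153.2];177 [ 573.3 -137.8  115.4];179 [ 567.9 -137.9  113.4];181 [ 561.7 -137.1  115.5];183 [ 556.7 -137.6  111.6];185 [ 550.7 -137.   112.8];187 [ 544.8 -136.5  113.6];189 [ 539.  -136.1  113.4];191 [ 533.3 -135.8  113.3];193 [ 527.7 -135.6  112.7];195 [ 521.6 -134.8  114.6];197 [ 515.6 -134.1  116.3];199 [ 510.1 -133.9  115.2];201 [ 504.8 -134.1  112.9];203 [ 504.2 -141.2   79.9];205 [ 509.5 -157.6    5.6];207 [ 503.2 -157.     6.4];209 [ 497.3 -157.1    4.1];211 [ 491.8 -157.8   -0.8];213 [ 485.2 -156.8    2.2];
```

View pics/crop.png

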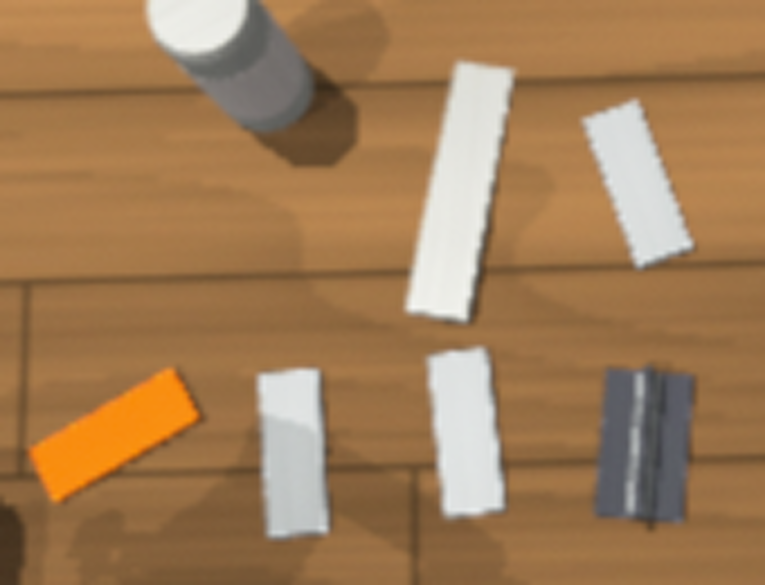

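The crop confirms three plain bright steel bars, about 111x42 mm with tops at z≈10: (230,240), (268,236) and (306,181). These are the packers. The 181 mm piece is the wedge, and the orange bar is the look-alike. The gap comes out at about 27 mm, so two packers leave about 7 mm for the wedge. Next I'll get precise fits.

```bash
cat > fit.py <<'E'
from h import *
z=np.load("top.npz");im,W=z["im"],z["W"]
hsv=cv2.cvtColor(im,cv2.COLOR_BGR2HSV)
mask=((hsv[...,1]<50)&(hsv[...,2]>120)).astype(np.uint8)
n,l,s,c=cv2.connectedComponentsWithStats(mask)
m=ctrl.camera_model("top");C=-m["R"].T@m["t"]
def plane(u,v,h):
    r=np.stack([(u-m["mtx"][0,2])/m["mtx"][0,0],(v-m["mtx"][1,2])/m["mtx"][1,1],np.ones_like(u)],-1)@m["R"]
    return C+r*((h-C[2])/r[:,2])[:,None]
def pca(P):
    c=P.mean(0);w,V=np.linalg.eigh(np.cov((P-c).T));a=V[:,1]*np.sign(V[0,1])
    q=(P-c)@np.c_[a,[-a[1],a[0]]];lo,hi=np.percentile(q,1,axis=0),np.percentile(q,99,axis=0)
    return np.round(c*1000,1),round(np.degrees(np.arctan2(a[1],a[0])),1),np.round((hi-lo)*1000)
for nm,(u,v),h in [("pA",(268,236),.01),("pB",(306,181),.01),("pC",(230,240),.01),("wedge",(267,183),.012)]:
    i=l[v,u];vv,uu=np.nonzero(l==i)
    print(nm,pca(plane(uu*1.,vv*1.,h)[:,:2]))
    if nm=="wedge":
        P=W[l==i];P=P[~np.isnan(P[:,0])];
        b=np.digitize(P[:,0],np.arange(.5,.7,.03));print([(round(np.median(P[b==k,2])*1000,1),(b==k).sum()) for k in set(b)])
Z=W[...,2];X=W[...,0];Y=W[...,1]
for nm,lo,hi,box in[("beam",.106,.124,(.48,.66,-.23,-.05)),("tube",.15,.175,(.54,.65,-.28,-.05))]:
    k=(Z>lo)&(Z<hi)&(X>box[0])&(X<box[1])&(Y>box[2])&(Y<box[3])
    h=np.median(Z[k]);vv,uu=np.nonzero(k);P=plane(uu*1.,vv*1.,h)
    print(nm,k.sum(),"z",h*1000,Z[k].mean()*1000)
    A,B=P[:,0],P[:,1]
    if nm=="beam":
        k2=A<.56
        for x0 in np.arange(.51,.56,.01):
            kk=k2&(abs(A-x0)<.004);print(" x",round(x0,3),"y range",np.round([B[kk].min()*1000,B[kk].max()*1000],1))
    for y0 in np.arange(-.26 if nm=="tube" else -.19,-.06,.02):
        kk=abs(B-y0)<.004
        if kk.any(): print(" y",round(y0,3),"x range",np.round([A[kk].min()*1000,A[kk].max()*1000],1))
# table bias
k=(X>.45)&(X<.5)&(Y<-.05)&(Y>-.2);print("bench z near beam",np.nanmedian(Z[k]),np.nanmean(Z[k]))
E
python3 fit.py
```

```text
pA (array([425.8, 278. ]), np.float64(5.9), array([109.,  41.]))
pB (array([593.4, 159. ]), np.float64(18.9), array([110.,  40.]))
pC (array([414.8, 394. ]), np.float64(3.9), array([109.,  41.]))
wedge (array([589.9, 280.7]), np.float64(-11.2), array([175.,  42.]))
[(np.float64(20.0), np.int64(126)), (np.float64(20.2), np.int64(144)), (np.float64(17.7), np.int64(129)), (np.float64(13.6), np.int64(129)), (np.float64(10.0), np.int64(126)), (np.float64(4.8), np.int64(121)), (np.float64(1.0), np.int64(8))]
beam 1266 z 114.55171492752041 114.55125689195532
 x 0.51 y range [-201.7  -83.4]
 x 0.52 y range [-202.5  -83.8]
 x 0.53 y range [-203.1  -84.5]
 x 0.54 y range [-203.9  -85. ]
 x 0.55 y range [-204.6  -85.6]
 x 0.56 y range [-205.   -86.1]
 y -0.19 x range [500.2 630.7]
 y -0.17 x range [500.7 631.3]
 y -0.15 x range [504.  631.8]
 y -0.13 x range [504.5 635.3]
 y -0.11 x range [508.  635.8]
 y -0.09 x range [508.5 636.2]
tube 1265 z 161.04564023615947 160.86470550509574
 y -0.26 x range [556.9 596.3]
 y -0.24 x range [560.3 599.7]
 y -0.22 x range [560.8 600.2]
 y -0.2 x range [561.3 603.5]
 y -0.18 x range [564.6 604. ]
 y -0.16 x range [565.1 607.4]
 y -0.14 x range [568.5 607.9]
 y -0.12 x range [569.  611.3]
 y -0.1 x range [572.2 611.8]
 y -0.08 x range [572.8 612.3]
bench z near beam 0.0006464004498532358 0.0010252452134440902
```

```bash
cat >> h.py <<'E'
def go(x,y,z,yaw):
    "row for tool pointing down with closing axis at yaw+90deg; x,y,z TCP target in m"
    o=ctrl.get_obs();R=Ro.from_rotvec(o["tool_rot"])
    c,s=np.cos(np.radians(yaw)),np.sin(np.radians(yaw))
    T=Ro.from_matrix(np.array([[-c,-s,0],[-s,c,0],[0,0,-1]]).T.T@np.eye(3))
    d=R.inv().apply(np.array([x,y,z])-o["tool_pos"]);r=(R.inv()*T).as_rotvec()
    n=max(np.linalg.norm(d)/.05,np.degrees(np.linalg.norm(r))/8.59)
    print("row",np.round(np.r_[d/.6,r/(np.pi/2)],4).tolist(),"min rows",round(n,1))
def st():
    o=ctrl.get_obs();print("t",round(float(o["t"]),2),"pos",np.round(o["tool_pos"]*1000,1),"rot",np.round(o["tool_rot"],3),"F",np.round(o["contact_force"],1),"open",round(float(o["opening"])*1000,1),"gf",round(float(o["grip_force"]),1),"tip",ctrl.tip_extent)
E
python3 - <<'E'
from h import *
st();go(.3862,.2744,.12,5.9)
E
```

```text
t 0.1 pos [275.5 560.6 302.8] rot [-7.110e-01 -3.059e+00  3.000e-03] F [-0.5  0.3  0.3] open 85.7 gf 0.0 tip 0.0726
row [-0.3761, -0.346, 0.3052, -0.0011, -0.0005, -0.3564] min rows 7.1
```

Request:
apply_moves(rows=[-0.376, -0.346, 0.305, 0, 0, -0.356, -0.376, -0.346, 0.305, 0, 0, -0.356, -0.376, -0.346, 0.305, 0, 0, -0.356, -0.376, -0.346, 0.305, 0, 0, -0.356, -0.376, -0.346, 0.305, 0, 0, -0.356, -0.376, -0.346, 0.305, 0, 0, -0.356, -0.376, -0.346, 0.305, 0, 0, -0.356, -0.376, -0.346, 0.305, 0, 0, -0.356, -0.376, -0.346, 0.305, 0, 0, -0.356, -0.376, -0.346, 0.305, 0, 0, -0.356, -0.376, -0.346, 0.305, 0, 0, -0.356], grip=0.62, grip_force=80)

```text
t: 1.2
tool_pos: [0.387, 0.2765, 0.1223]
tool_rot: [-0.163, 3.135, 0.002]
contact_force: [0.6, 0.5, 0.2]
opening: 0.053
grip_force: 0.0
```

```bash
python3 - <<'E'
from h import *
st();go(.3862,.2744,.075,5.9)
im,d=ctrl.get_image("wrist");cv2.imwrite("pics/w1.png",im)
E
```

```text
t 1.2 pos [387.  276.5 122.3] rot [-1.630e-01  3.135e+00  2.000e-03] F [0.6 0.5 0.2] open 53.0 gf 0.0 tip 0.0726
row [0.0019, -0.0035, 0.0787, 0.0007, 0.0014, 0.0007] min rows 0.9
```

View pics/w1.png

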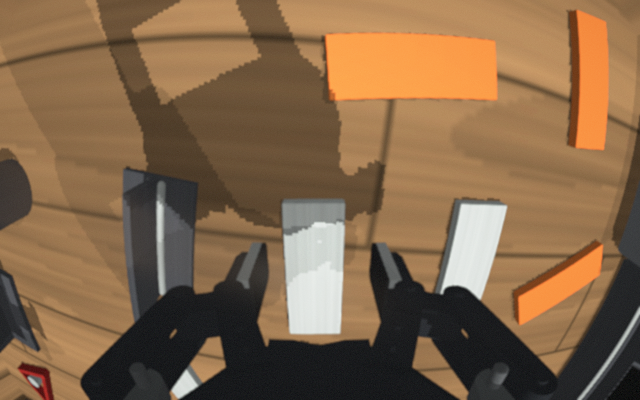

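The wrist view shows the packer (column ~314) centred between the fingers (268 and 372) and parallel to them. I'll descend gently.

Request:
apply_moves(rows=[0, 0, 0.04, 0, 0, 0, 0, 0, 0.07, 0, 0, 0, 0, 0, 0.075, 0, 0, 0, 0, 0, 0.078, 0, 0, 0, 0, 0, 0.08, 0, 0, 0, 0, 0, 0.08, 0, 0, 0])

```text
t: 1.85
tool_pos: [0.3871, 0.2756, 0.0739]
tool_rot: [-0.161, 3.136, 0.001]
contact_force: [-0.2, -0.2, 0.4]
opening: 0.053
grip_force: 0.0
```

Request:
apply_moves(rows=[0, 0, 0.002, 0, 0, 0, 0, 0, 0.004, 0, 0, 0, 0, 0, 0.005, 0, 0, 0, 0, 0, 0.005, 0, 0, 0])

```text
t: 2.25
tool_pos: [0.3865, 0.275, 0.0699]
tool_rot: [0.161, -3.137, 0.0]
contact_force: [0.0, 0.1, -1.1]
opening: 0.0533
grip_force: 0.0
```

Request:
apply_moves(rows=[0, 0, 0.002, 0, 0, 0, 0, 0, 0.002, 0, 0, 0])

```text
t: 2.45
tool_pos: [0.3868, 0.2752, 0.0691]
tool_rot: [-0.161, 3.137, 0.0]
contact_force: [-1.5, -0.0, 2.9]
opening: 0.053
grip_force: 1.4
```

Request:
apply_moves(rows=[0, 0, 0.002, 0, 0, 0, 0, 0, 0.002, 0, 0, 0])

```text
t: 2.65
tool_pos: [0.3869, 0.2752, 0.069]
tool_rot: [0.161, -3.137, 0.001]
contact_force: [-6.2, -2.7, 13.7]
opening: 0.0534
grip_force: 6.5
```

Request:
apply_moves(rows=[0, 0, -0.008, 0, 0, 0, 0, 0, -0.008, 0, 0, 0, 0, 0, -0.008, 0, 0, 0])

```text
t: 2.95
tool_pos: [0.3865, 0.275, 0.0722]
tool_rot: [-0.161, 3.137, 0.0]
contact_force: [0.2, 0.2, -0.4]
opening: 0.0528
grip_force: 0.0
```

Request:
apply_moves(rows=[0, 0, 0, 0, 0, 0, 0, 0, 0, 0, 0, 0, 0, 0, 0, 0, 0, 0, 0, 0, 0, 0, 0, 0, 0, 0, 0, 0, 0, 0, 0, 0, 0, 0, 0, 0], grip=0)

```text
t: 3.55
tool_pos: [0.3867, 0.2751, 0.0725]
tool_rot: [-0.161, 3.137, -0.0]
contact_force: [-2.5, -1.3, 4.8]
opening: 0.0377
grip_force: 80.9
```

Request:
apply_moves(rows=[0, 0, -0.08, 0, 0, 0, 0, 0, -0.16, 0, 0, 0, 0, 0, -0.2, 0, 0, 0, 0, 0, -0.2, 0, 0, 0, 0, 0, -0.2, 0, 0, 0])

```text
t: 4.05
tool_pos: [0.3857, 0.2747, 0.1906]
tool_rot: [0.161, -3.135, 0.001]
contact_force: [0.3, -0.9, -3.6]
opening: 0.0372
grip_force: 81.9
```

```bash
python3 - <<'E'
from h import *
st();go(.4584,-.1364,.1945,-5)
E
```

```text
t 4.05 pos [385.7 274.7 190.6] rot [ 1.610e-01 -3.135e+00  1.000e-03] F [ 0.3 -0.9 -3.6] open 37.2 gf 81.9 tip 0.0726
row [-0.0504, -0.694, -0.0062, -0.0005, -0.0013, 0.1208] min rows 8.4
```

Request:
apply_moves(rows=[-0.05, -0.694, -0.006, 0, 0, 0.121, -0.05, -0.694, -0.006, 0, 0, 0.121, -0.05, -0.694, -0.006, 0, 0, 0.121, -0.05, -0.694, -0.006, 0, 0, 0.121, -0.05, -0.694, -0.006, 0, 0, 0.121, -0.05, -0.694, -0.006, 0, 0, 0.121, -0.05, -0.694, -0.006, 0, 0, 0.121, -0.05, -0.694, -0.006, 0, 0, 0.121, -0.05, -0.694, -0.006, 0, 0, 0.121, -0.05, -0.694, -0.006, 0, 0, 0.121, -0.05, -0.694, -0.006, 0, 0, 0.121, -0.05, -0.694, -0.006, 0, 0, 0.121])

```text
t: 5.25
tool_pos: [0.458, -0.1346, 0.1938]
tool_rot: [-0.135, -3.135, -0.003]
contact_force: [-1.5, 0.3, -3.5]
opening: 0.0375
grip_force: 82.3
```

```bash
python3 - <<'E'
from h import *
st();go(.4584,-.1364,.1945,-5);go(.5331,-.1429,.1945,-5)
im,d=ctrl.get_image("wrist")
im2,_=ctrl.get_image("scene");o=np.zeros((400,800,3),np.uint8)
a=im[100:400];b=cv2.resize(im2[90:210,180:330],None,fx=2,fy=2)
o[:250,:400]=cv2.resize(im,(400,250));o[:240,400:700]=b
cv2.imwrite("pics/w2.png",o[:250])
E
```

```text
t 5.25 pos [ 458.  -134.6  193.8] rot [-1.350e-01 -3.135e+00 -3.000e-03] F [-1.5  0.3 -3.5] open 37.5 gf 82.3 tip 0.0726
row [-0.001, -0.0029, -0.0011, 0.001, -0.0022, 0.0006] min rows 0.0
row [-0.1259, -0.0029, -0.0016, 0.001, -0.0022, 0.0006] min rows 1.5
```

View pics/w2.png

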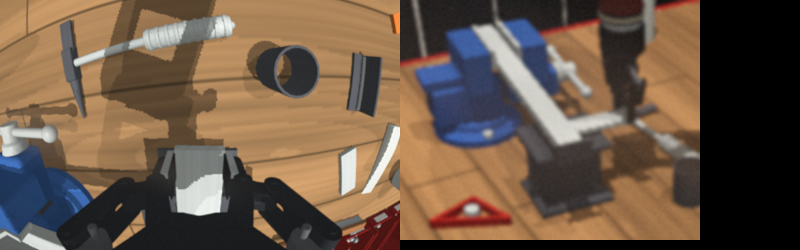

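The packer is held level in front of the gap (scene inset around (600,122)). I'll insert it now.

Request:
apply_moves(rows=[-0.02, -0.003, -0.0015, 0, -0.002, 0, -0.045, -0.003, -0.0015, 0, -0.002, 0, -0.07, -0.003, -0.0015, 0, -0.002, 0, -0.095, -0.003, -0.0015, 0, -0.002, 0, -0.115, -0.003, -0.0015, 0, -0.002, 0, -0.126, -0.003, -0.0015, 0, -0.002, 0, -0.126, -0.003, -0.0015, 0, -0.002, 0])

```text
t: 6.05
tool_pos: [0.535, -0.1444, 0.1969]
tool_rot: [0.136, 3.135, -0.0]
contact_force: [-0.6, -0.2, -3.2]
opening: 0.0374
grip_force: 82.3
```

Request:
apply_moves(rows=[0, 0, 0.004, 0, 0, 0, 0, 0, 0.008, 0, 0, 0, 0, 0, 0.009, 0, 0, 0, 0, 0, 0.009, 0, 0, 0])

```text
t: 6.45
tool_pos: [0.5337, -0.1444, 0.1911]
tool_rot: [0.138, 3.136, 0.0]
contact_force: [-0.3, -0.2, -3.1]
opening: 0.0376
grip_force: 82.3
```

Now I'll lower it in 1 mm steps to contact (around 186.5).

Request:
apply_moves(rows=[0, 0, 0.003, 0, 0, 0, 0, 0, 0.005, 0, 0, 0, 0, 0, 0.005, 0, 0, 0])

```text
t: 6.75
tool_pos: [0.534, -0.1445, 0.1882]
tool_rot: [0.138, 3.136, -0.0]
contact_force: [-0.9, 0.9, -4.2]
opening: 0.0375
grip_force: 82.3
```

Request:
apply_moves(rows=[0, 0, 0.002, 0, 0, 0, 0, 0, 0.003, 0, 0, 0, 0, 0, 0.003, 0, 0, 0])

```text
t: 7.05
tool_pos: [0.5342, -0.1445, 0.1867]
tool_rot: [0.138, 3.135, -0.0]
contact_force: [0.0, 0.0, -2.6]
opening: 0.0375
grip_force: 82.4
```

Request:
apply_moves(rows=[0, 0, 0.001, 0, 0, 0, 0, 0, 0.002, 0, 0, 0, 0, 0, 0.002, 0, 0, 0])

```text
t: 7.35
tool_pos: [0.5343, -0.1445, 0.1865]
tool_rot: [0.137, 3.135, -0.0]
contact_force: [-4.0, 1.7, 6.0]
opening: 0.0376
grip_force: 83.2
```

Request:
apply_moves(rows=[0, 0, 0, 0, 0, 0, 0, 0, 0, 0, 0, 0, 0, 0, 0, 0, 0, 0, 0, 0, 0, 0, 0, 0], grip=0.65)

```text
t: 7.75
tool_pos: [0.5342, -0.1445, 0.1853]
tool_rot: [0.138, 3.135, -0.0]
contact_force: [-0.1, -0.8, 0.4]
opening: 0.0556
grip_force: 0.0
```

Request:
apply_moves(rows=[0, 0, -0.01, 0, 0, 0, 0, 0, -0.06, 0, 0, 0, 0, 0, -0.14, 0, 0, 0, 0.03, 0, -0.2, 0, 0, 0, 0.03, 0, -0.2, 0, 0, 0])

```text
t: 8.25
tool_pos: [0.5173, -0.1437, 0.3133]
tool_rot: [0.137, 3.124, -0.007]
contact_force: [-0.0, 0.7, 0.5]
opening: 0.0556
grip_force: 0.0
```

```bash
python3 - <<'E'
from h import *
st();
# packer B: centre (593.5,159) yaw 18.9, grip -40
a=np.radians(18.9);go(.5935-.04*np.cos(a),.159-.04*np.sin(a),.12,18.9)
im,d,W=world("top");Z=W[...,2]
cv2.imwrite("pics/t2.png",cv2.resize(im[140:220,360:450],None,fx=5,fy=5))
E
```

```text
t 8.25 pos [ 517.3 -143.7  313.3] rot [ 0.137  3.124 -0.007] F [-0.   0.7  0.5] open 55.6 gf 0.0 tip 0.0726
row [-0.0165, 0.488, 0.3205, -0.0046, 0.0089, -0.2659] min rows 7.0
```

View pics/t2.png

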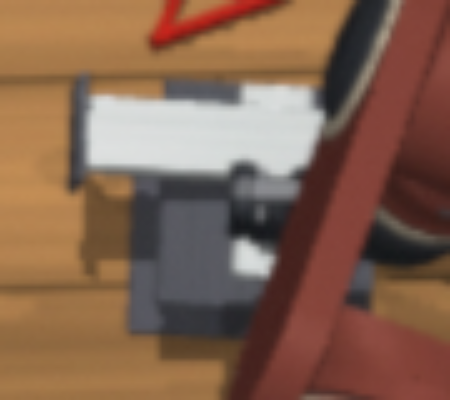

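The first packer lies on the beam with its ends visible on both sides of the tube ((275,95) and (250,258) in the crop). Now for the second packer.

Request:
apply_moves(rows=[-0.016, 0.488, 0.32, -0.004, 0.009, -0.266, -0.016, 0.488, 0.32, -0.004, 0.009, -0.266, -0.016, 0.488, 0.32, -0.004, 0.009, -0.266, -0.016, 0.488, 0.32, -0.004, 0.009, -0.266, -0.016, 0.488, 0.32, -0.004, 0.009, -0.266, -0.016, 0.488, 0.32, -0.004, 0.009, -0.266, -0.016, 0.488, 0.32, -0.004, 0.009, -0.266, -0.016, 0.488, 0.32, -0.004, 0.009, -0.266, -0.016, 0.488, 0.32, -0.004, 0.009, -0.266, -0.016, 0.488, 0.32, -0.004, 0.009, -0.266])

```text
t: 9.3
tool_pos: [0.5518, 0.1473, 0.1134]
tool_rot: [0.514, -3.089, -0.009]
contact_force: [-0.4, 0.3, 0.2]
opening: 0.0556
grip_force: 0.0
```

```bash
python3 - <<'E'
from h import *
st();a=np.radians(18.9);go(.5935-.04*np.cos(a),.159-.04*np.sin(a),.0725,18.9)
im,d=ctrl.get_image("wrist");cv2.imwrite("pics/w3.png",im)
E
```

```text
t 9.3 pos [551.8 147.3 113.4] rot [ 0.514 -3.089 -0.009] F [-0.4  0.3  0.2] open 55.6 gf 0.0 tip 0.0726
row [-0.006, -0.0045, 0.0682, 0.0047, -0.006, -0.0001] min rows 0.8
```

View pics/w3.png

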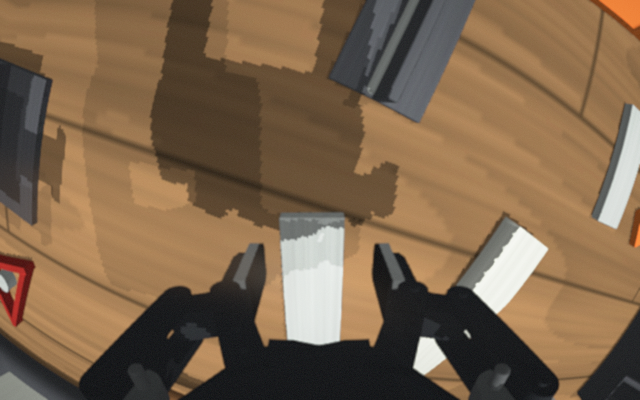

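The packer is centred between the fingers (column ~313). Descending.

Request:
apply_moves(rows=[-0.006, -0.004, 0.04, 0.0047, -0.006, 0, -0.006, -0.004, 0.06, 0.0047, -0.006, 0, -0.006, -0.004, 0.064, 0.0047, -0.006, 0, -0.006, -0.004, 0.064, 0.0047, -0.006, 0])

```text
t: 9.75
tool_pos: [0.5552, 0.1464, 0.0748]
tool_rot: [0.515, -3.098, -0.001]
contact_force: [0.2, -0.5, -0.2]
opening: 0.0555
grip_force: 0.0
```

```bash
python3 - <<'E'
from h import *
st();a=np.radians(18.9);go(.5935-.04*np.cos(a),.159-.04*np.sin(a),.0725,18.9)
E
```

```text
t 9.75 pos [555.2 146.4  74.8] rot [ 5.150e-01 -3.098e+00 -1.000e-03] F [ 0.2 -0.5 -0.2] open 55.5 gf 0.0 tip 0.0726
row [-0.0006, -0.0008, 0.0039, 0.0003, -0.0006, -0.0004] min rows 0.0
```

Request:
apply_moves(rows=[0, 0, 0.003, 0, 0, 0, 0, 0, 0.003, 0, 0, 0])

```text
t: 9.95
tool_pos: [0.5559, 0.1469, 0.0739]
tool_rot: [-0.516, 3.098, 0.0]
contact_force: [-0.8, 0.5, 0.3]
opening: 0.0554
grip_force: 0.0
```

Request:
apply_moves(rows=[0, 0, 0, 0, 0, 0, 0, 0, 0, 0, 0, 0, 0, 0, 0, 0, 0, 0, 0, 0, 0, 0, 0, 0, 0, 0, 0, 0, 0, 0, 0, 0, 0, 0, 0, 0], grip=0)

```text
t: 10.55
tool_pos: [0.5561, 0.147, 0.0744]
tool_rot: [-0.516, 3.098, -0.0]
contact_force: [-1.8, -0.3, 5.8]
opening: 0.0371
grip_force: 80.8
```

Request:
apply_moves(rows=[0, 0, -0.06, 0, 0, 0, 0, 0, -0.14, 0, 0, 0, 0, 0, -0.22, 0, 0, 0, 0, 0, -0.3, 0, 0, 0, 0, 0, -0.33, 0, 0, 0, 0, 0, -0.33, 0, 0, 0, 0, 0, -0.33, 0, 0, 0])

```text
t: 11.25
tool_pos: [0.5546, 0.1469, 0.2693]
tool_rot: [0.516, -3.096, -0.001]
contact_force: [0.3, 0.3, -4.3]
opening: 0.0372
grip_force: 81.0
```

```bash
python3 - <<'E'
from h import *
st();go(.4584,-.1364,.27,-5)
E
```

```text
t 11.25 pos [554.6 146.9 269.3] rot [ 5.160e-01 -3.096e+00 -1.000e-03] F [ 0.3  0.3 -4.3] open 37.2 gf 81.0 tip 0.0726
row [0.3049, -0.3946, -0.0007, 0.0002, -0.0018, 0.2658] min rows 6.0
```

Request:
apply_moves(rows=[0.304, -0.397, 0, 0, 0, 0.266, 0.304, -0.397, 0, 0, 0, 0.266, 0.304, -0.397, 0, 0, 0, 0.266, 0.304, -0.397, 0, 0, 0, 0.266, 0.304, -0.397, 0, 0, 0, 0.266, 0.304, -0.397, 0, 0, 0, 0.266, 0.304, -0.397, 0, 0, 0, 0.266, 0.304, -0.397, 0.05, 0, 0, 0.266, 0.304, -0.397, 0.1, 0, 0, 0.266, 0.304, -0.397, 0.11, 0, 0, 0.266, 0.304, -0.397, 0.11, 0, 0, 0.266, 0.304, -0.397, 0.11, 0, 0, 0.266])

```text
t: 12.45
tool_pos: [0.4604, -0.1372, 0.2053]
tool_rot: [-0.137, -3.138, -0.001]
contact_force: [0.5, -0.5, -2.3]
opening: 0.0372
grip_force: 81.6
```

```bash
python3 - <<'E'
from h import *
st();go(.4596,-.138,.2005,-5);go(.5343,-.1445,.2005,-5)
im,d,W=world("scene");np.savez("scene2",im=im,W=W)
cv2.imwrite("pics/s3.png",cv2.resize(im[100:200,220:320],None,fx=6,fy=6,interpolation=cv2.INTER_CUBIC))
E
```

```text
t 12.45 pos [ 460.4 -137.2  205.3] rot [-1.370e-01 -3.138e+00 -1.000e-03] F [ 0.5 -0.5 -2.3] open 37.2 gf 81.6 tip 0.0726
row [0.0012, -0.0015, 0.008, 0.0003, -0.0002, 0.0002] min rows 0.1
row [-0.1238, -0.0014, 0.0079, 0.0003, -0.0002, 0.0002] min rows 1.5
```

View pics/s3.png

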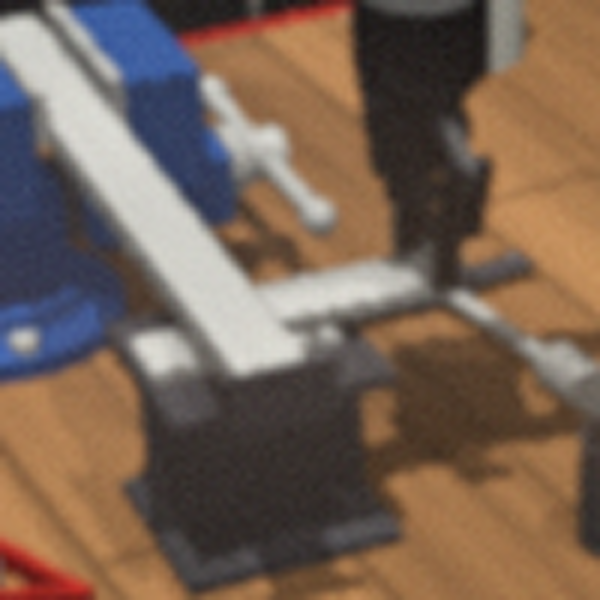

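The scene shows packer 1 flat on the beam (visible at (165,350)) and packer 2 held level in front of the gap. I'll lower to insertion height, then go in.

Request:
apply_moves(rows=[0.001, -0.001, 0.008, 0, 0, 0, 0.001, -0.001, 0.008, 0, 0, 0, 0.001, -0.001, 0.008, 0, 0, 0])

```text
t: 12.8
tool_pos: [0.4595, -0.1381, 0.2006]
tool_rot: [0.138, 3.138, 0.0]
contact_force: [0.0, -0.3, -3.2]
opening: 0.0373
grip_force: 81.6
```

Request:
apply_moves(rows=[-0.02, 0, 0, 0, 0, 0, -0.035, 0, 0, 0, 0, 0, -0.045, 0, 0, 0, 0, 0, -0.045, 0, 0, 0, 0, 0])

```text
t: 13.2
tool_pos: [0.487, -0.1406, 0.2005]
tool_rot: [-0.137, -3.139, -0.0]
contact_force: [-0.2, -0.4, -2.3]
opening: 0.0371
grip_force: 81.6
```

Request:
apply_moves(rows=[-0.015, 0, 0, 0, 0, 0, -0.03, 0, 0, 0, 0, 0, -0.045, 0, 0, 0, 0, 0, -0.06, 0, 0, 0, 0, 0, -0.072, 0, 0, 0, 0, 0, -0.079, 0, 0, 0, 0, 0, -0.079, 0, 0, 0, 0, 0, -0.079, 0, 0, 0, 0, 0])

```text
t: 14.0
tool_pos: [0.5335, -0.1445, 0.2001]
tool_rot: [-0.137, -3.138, -0.001]
contact_force: [-0.1, -0.5, -3.5]
opening: 0.0372
grip_force: 81.6
```

Request:
apply_moves(rows=[0, 0, 0.002, 0, 0, 0, 0, 0, 0.003, 0, 0, 0, 0, 0, 0.003, 0, 0, 0])

```text
t: 14.3
tool_pos: [0.5334, -0.1446, 0.1986]
tool_rot: [-0.138, -3.138, -0.0]
contact_force: [-0.4, 0.0, -2.4]
opening: 0.037
grip_force: 81.8
```

Request:
apply_moves(rows=[0, 0, 0.001, 0, 0, 0, 0, 0, 0.002, 0, 0, 0, 0, 0, 0.002, 0, 0, 0])

```text
t: 14.6
tool_pos: [0.5337, -0.1447, 0.1984]
tool_rot: [-0.137, -3.138, -0.0]
contact_force: [-4.1, 2.2, 5.0]
opening: 0.0374
grip_force: 82.5
```

Request:
apply_moves(rows=[0, 0, 0, 0, 0, 0, 0, 0, 0, 0, 0, 0, 0, 0, 0, 0, 0, 0, 0, 0, 0, 0, 0, 0], grip=0.65)

```text
t: 15.0
tool_pos: [0.5336, -0.1446, 0.1971]
tool_rot: [-0.138, -3.139, -0.0]
contact_force: [0.9, 0.6, 0.6]
opening: 0.0553
grip_force: 0.0
```

Request:
apply_moves(rows=[0, 0, -0.01, 0, 0, 0, 0, 0, -0.06, 0, 0, 0, 0, 0, -0.12, 0, 0, 0, 0.03, 0, -0.16, 0, 0, 0, 0.03, 0, -0.16, 0, 0, 0])

```text
t: 15.5
tool_pos: [0.5166, -0.1437, 0.2988]
tool_rot: [0.138, 3.131, -0.005]
contact_force: [0.7, 0.5, 0.7]
opening: 0.0553
grip_force: 0.0
```

```bash
python3 - <<'E'
from h import *
st();go(.529,.2935,.14,-11.2)
im,d,W=world("scene");im2,_,W2=world("top")
o=np.zeros((500,800,3),np.uint8)
o[:400,:400]=cv2.resize(im[110:190,220:300],(400,400),interpolation=cv2.INTER_CUBIC)
o[:400,400:]=cv2.resize(im2[140:220,370:450],(400,400),interpolation=cv2.INTER_CUBIC)
cv2.imwrite("pics/s4.png",o[:400])
Z=W[...,2];k=(W[...,0]>.51)&(W[...,0]<.56)&(W[...,1]>-.16)&(W[...,1]<-.12)&(Z>.12)&(Z<.15);print(k.sum(),np.median(Z[k]) if k.any() else 0)
E
```

```text
t 15.5 pos [ 516.6 -143.7  298.8] rot [ 0.138  3.131 -0.005] F [0.7 0.5 0.7] open 55.3 gf 0.0 tip 0.0726
row [0.0454, 0.7283, 0.2624, -0.0014, 0.0052, 0.0685] min rows 9.3
72 0.13152813636002672
```

View pics/s4.png

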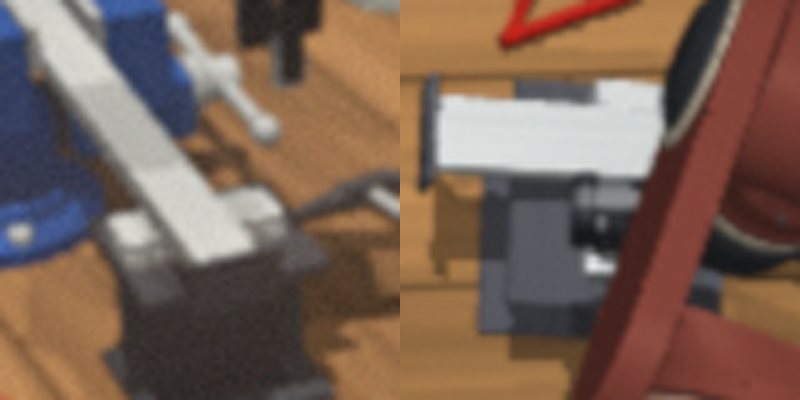

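The two-packer stack lies square under the tube (scene crop (245,215), top crop (600,262)). Now the wedge.

Request:
apply_moves(rows=[0.045, 0.728, 0.262, 0, 0.005, 0.068, 0.045, 0.728, 0.262, 0, 0.005, 0.068, 0.045, 0.728, 0.262, 0, 0.005, 0.068, 0.045, 0.728, 0.262, 0, 0.005, 0.068, 0.045, 0.728, 0.262, 0, 0.005, 0.068, 0.045, 0.728, 0.262, 0, 0.005, 0.068, 0.045, 0.728, 0.262, 0, 0.005, 0.068, 0.045, 0.728, 0.262, 0, 0.005, 0.068, 0.045, 0.728, 0.262, 0, 0.005, 0.068, 0.045, 0.728, 0.262, 0, 0.005, 0.068, 0.045, 0.728, 0.262, 0, 0.005, 0.068, 0.045, 0.728, 0.262, 0, 0.005, 0.068])

```text
t: 16.8
tool_pos: [0.5266, 0.2938, 0.1351]
tool_rot: [-0.304, -3.117, 0.001]
contact_force: [-0.3, 0.3, -0.8]
opening: 0.0558
grip_force: 0.0
```

```bash
python3 - <<'E'
from h import *
st();go(.529,.2935,.074,-11.2)
im,d=ctrl.get_image("wrist");cv2.imwrite("pics/w4.png",im)
E
```

```text
t 16.8 pos [526.6 293.8 135.1] rot [-3.040e-01 -3.117e+00  1.000e-03] F [-0.3  0.3 -0.8] open 55.8 gf 0.0 tip 0.0726
row [-0.005, 0.0005, 0.1018, -0.0012, -0.0061, 0.0007] min rows 1.2
```

View pics/w4.png

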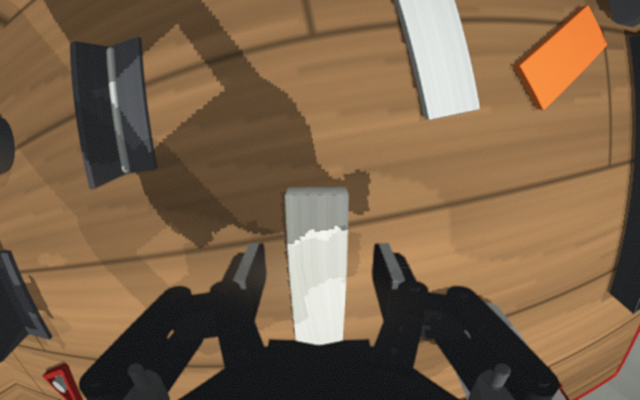

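The wedge tail is centred between the fingers (column ~317). Descending.

Request:
apply_moves(rows=[-0.005, 0, 0.05, 0, -0.006, 0, -0.005, 0, 0.085, 0, -0.006, 0, -0.005, 0, 0.099, 0, -0.006, 0, -0.005, 0, 0.099, 0, -0.006, 0])

```text
t: 17.25
tool_pos: [0.529, 0.2925, 0.0758]
tool_rot: [-0.308, -3.126, 0.002]
contact_force: [-0.1, -0.0, 0.1]
opening: 0.0553
grip_force: 0.0
```

```bash
python3 - <<'E'
from h import *
st();go(.529,.2935,.075,-11.2)
E
```

```text
t 17.25 pos [529.  292.5  75.8] rot [-3.080e-01 -3.126e+00  2.000e-03] F [-0.1 -0.   0.1] open 55.3 gf 0.0 tip 0.0726
row [0.0004, 0.0016, 0.0014, -0.001, -0.0004, -0.0004] min rows 0.0
```

Request:
apply_moves(rows=[0, 0, 0, 0, 0, 0, 0, 0, 0, 0, 0, 0, 0, 0, 0, 0, 0, 0, 0, 0, 0, 0, 0, 0, 0, 0, 0, 0, 0, 0, 0, 0, 0, 0, 0, 0], grip=0, grip_force=90)

```text
t: 17.85
tool_pos: [0.5306, 0.2941, 0.0787]
tool_rot: [0.305, 3.123, 0.0]
contact_force: [-1.6, -2.3, 6.9]
opening: 0.0379
grip_force: 91.7
```

```bash
python3 - <<'E'
from h import *
st()
E
```

```text
t 17.85 pos [530.6 294.1  78.7] rot [0.305 3.123 0.   ] F [-1.6 -2.3  6.9] open 37.9 gf 91.7 tip 0.0726
```

Request:
apply_moves(rows=[0, 0, -0.06, 0, 0, 0, 0, 0, -0.14, 0, 0, 0, 0, 0, -0.22, 0, 0, 0, 0, 0, -0.28, 0, 0, 0, 0, 0, -0.28, 0, 0, 0, 0, 0, -0.28, 0, 0, 0])

```text
t: 18.45
tool_pos: [0.529, 0.2942, 0.2447]
tool_rot: [0.304, 3.125, 0.0]
contact_force: [0.4, -0.5, -4.5]
opening: 0.0376
grip_force: 91.6
```

```bash
python3 - <<'E'
from h import *
st()
a=np.radians(-5);A=np.array([np.cos(a),np.sin(a)]);T=np.array([.5682,-.1455])
# TCP line: wedge_tail at beam x = s ; lateral through packer grip line (534,-144.5)
B=np.array([-A[1],A[0]]);L=np.array([.534,-.1445]);O=L+A*(-(L-T)@A)
print("near-edge pt on line",O)
for s in(-.165,-.114):print(s,O+A*s)
P=O-A*.185;go(P[0],P[1],.245,-5)
E
```

```text
t 18.45 pos [529.  294.2 244.7] rot [0.304 3.125 0.   ] F [ 0.4 -0.5 -4.5] open 37.6 gf 91.6 tip 0.0726
near-edge pt on line [ 0.56802704 -0.14747698]
-0.165 [ 0.40365491 -0.13309628]
-0.114 [ 0.45446084 -0.13754123]
row [0.1007, -0.7426, -0.0009, 0.0002, 0.001, -0.0681] min rows 9.0
```

Request:
apply_moves(rows=[0.1, -0.742, -0.06, 0, 0, -0.068, 0.1, -0.742, -0.06, 0, 0, -0.068, 0.1, -0.742, -0.06, 0, 0, -0.068, 0.1, -0.742, -0.06, 0, 0, -0.068, 0.1, -0.742, -0.06, 0, 0, -0.068, 0.1, -0.742, -0.06, 0, 0, -0.068, 0.1, -0.742, -0.06, 0, 0, -0.068, 0.1, -0.742, -0.06, 0, 0, -0.068, 0.1, -0.742, -0.06, 0, 0, -0.068, 0.1, -0.742, -0.06, 0, 0, -0.068, 0.1, -0.742, -0.06, 0, 0, -0.068, 0.1, -0.742, -0.06, 0, 0, -0.068, 0.1, -0.742, -0.06, 0, 0, -0.068])

```text
t: 19.75
tool_pos: [0.3843, -0.1297, 0.2793]
tool_rot: [-0.133, -3.138, -0.002]
contact_force: [-0.3, 0.0, -3.0]
opening: 0.0376
grip_force: 92.1
```

```bash
python3 - <<'E'
from h import *
st()
a=np.radians(-5);A=np.array([np.cos(a),np.sin(a)]);O=np.array([.568,-.1475]);
P=O-A*.185;go(P[0],P[1],.216,-5)
E
```

```text
t 19.75 pos [ 384.3 -129.7  279.3] rot [-1.330e-01 -3.138e+00 -2.000e-03] F [-0.3  0.  -3. ] open 37.6 gf 92.1 tip 0.0726
row [0.0007, -0.003, 0.1056, 0.0006, -0.0007, 0.0015] min rows 1.3
```

I've used all ten picture views, so the remaining checks are numeric (depth and force).

Request:
apply_moves(rows=[0, -0.003, 0.05, 0, 0, 0.0015, 0, -0.003, 0.09, 0, 0, 0.0015, 0, -0.003, 0.105, 0, 0, 0.0015, 0, -0.003, 0.105, 0, 0, 0.0015, 0, -0.003, 0.105, 0, 0, 0.0015])

```text
t: 20.25
tool_pos: [0.3848, -0.1326, 0.2187]
tool_rot: [0.139, 3.136, -0.001]
contact_force: [0.0, -0.6, -2.5]
opening: 0.0376
grip_force: 92.1
```

```bash
python3 - <<'E'
from h import *
st()
a=np.radians(-5);A=np.array([np.cos(a),np.sin(a)]);B=np.array([-A[1],A[0]]);O=np.array([.568,-.1475])
go(*(O-A*.185),.216,-5)
im,d,W=world("scene")
Q=W[...,:2]-O;s=Q@A;l=Q@B;Z=W[...,2]
hs=cv2.cvtColor(im,cv2.COLOR_BGR2HSV)
for s0 in np.arange(-.15,-.0,.01):
    k=(abs(s-s0)<.005)&(abs(l)<.035)&(Z>.11)&(Z<.18)&(hs[...,1]<60)&(hs[...,2]>110)
    if k.sum()>4: print(round(s0*1000),k.sum(),"z",np.round(np.percentile(Z[k],[50,90])*1000,1),"lat",np.round(np.percentile(l[k],[2,50,98])*1000,1))
E
```

```text
t 20.25 pos [ 384.8 -132.6  218.7] rot [ 1.390e-01  3.136e+00 -1.000e-03] F [ 0.  -0.6 -2.5] open 37.6 gf 92.1 tip 0.0726
row [0.002, 0.0019, 0.0044, -0.0005, 0.0014, -0.0008] min rows 0.1
-150 30 z [155.9 158.6] lat [-19.1  11.1  23.8]
-140 28 z [153.8 156.7] lat [-18.8  16.1  24.8]
-130 29 z [152.9 156.3] lat [-16.5  15.8  22.2]
-120 29 z [150.8 153.7] lat [-16.6   9.4  22. ]
-110 23 z [149.4 152.2] lat [-15.2  13.1  24. ]
-100 28 z [149.1 152.1] lat [-16.6   4.   22.9]
-90 22 z [147.4 150. ] lat [-17.1   6.6  26.1]
-80 27 z [146.1 148.7] lat [-19.8   0.8  24.6]
-70 24 z [144.7 147. ] lat [-18.8  12.3  22. ]
-60 21 z [143.6 145.6] lat [-17.9   4.1  21.4]
-50 34 z [140.3 143.2] lat [-18.3  13.5  22.6]
-40 39 z [138.4 142.9] lat [-17.   15.2  26.3]
-30 45 z [131.5 141.4] lat [-12.7  14.1  26.3]
-20 17 z [131.6 133.9] lat [-17.3   0.1  23.9]
```

Request:
apply_moves(rows=[0.002, 0.002, 0.004, 0, 0.0014, 0, 0.002, 0.002, 0.008, 0, 0.0014, 0, 0.002, 0.002, 0.008, 0, 0.0014, 0, 0.002, 0.002, 0.008, 0, 0.0014, 0])

```text
t: 20.7
tool_pos: [0.3833, -0.1318, 0.2133]
tool_rot: [-0.141, -3.138, 0.001]
contact_force: [-0.1, 0.7, -1.0]
opening: 0.0377
grip_force: 92.1
```

Request:
apply_moves(rows=[-0.01, 0, 0, 0, 0, 0, -0.025, 0, 0, 0, 0, 0, -0.04, 0, 0, 0, 0, 0, -0.055, 0, 0, 0, 0, 0, -0.065, 0, 0, 0, 0, 0, -0.065, 0, 0, 0, 0, 0, -0.065, 0, 0, 0, 0, 0])

```text
t: 21.4
tool_pos: [0.4223, -0.1351, 0.2129]
tool_rot: [-0.141, -3.138, 0.0]
contact_force: [0.9, -0.6, -1.6]
opening: 0.0373
grip_force: 92.2
```

```bash
cat >> h.py <<'E'
def rel():
    st();o=ctrl.get_obs();a=np.radians(-5);A=np.array([np.cos(a),np.sin(a)]);B=np.array([-A[1],A[0]]);Q=o["tool_pos"][:2]-[.568,-.1475]
    print("s %.1f lat %.1f mm; tip past edge %.1f; F along %.1f lat %.1f; need yaw:"%(Q@A*1e3,Q@B*1e3,Q@A*1e3+154,o["contact_force"][:2]@A,o["contact_force"][:2]@B));go(*o["tool_pos"],-5)
E
python3 -c "
from h import *
rel()"
```

```text
t 21.4 pos [ 422.3 -135.1  212.9] rot [-0.141 -3.138  0.   ] F [ 0.9 -0.6 -1.6] open 37.3 gf 92.2 tip 0.0726
s -146.3 lat -0.4 mm; tip past edge 7.7; F along 0.9 lat -0.5; need yaw:
row [0.0, 0.0, 0.0, -0.0001, -0.0005, -0.0016] min rows 0.0
```

Request:
apply_moves(rows=[-0.01, 0, 0, 0, 0, -0.001, -0.02, 0, 0, 0, 0, -0.001, -0.025, 0, 0, 0, 0, -0.001, -0.025, 0, 0, 0, 0, -0.001])

```text
t: 21.8
tool_pos: [0.4374, -0.1366, 0.213]
tool_rot: [-0.139, -3.138, 0.0]
contact_force: [0.6, -0.0, -1.5]
opening: 0.0377
grip_force: 92.2
```

Request:
apply_moves(rows=[0, 0, 0.0008, 0, 0, 0, 0, 0, 0.0008, 0, 0, 0])

```text
t: 22.0
tool_pos: [0.4371, -0.1366, 0.2127]
tool_rot: [0.139, 3.138, -0.001]
contact_force: [-0.1, 0.9, -1.1]
opening: 0.0383
grip_force: 92.3
```

```bash
python3 -c "
from h import *
rel()"
```

```text
t 22.0 pos [ 437.1 -136.6  212.7] rot [ 1.390e-01  3.138e+00 -1.000e-03] F [-0.1  0.9 -1.1] open 38.3 gf 92.3 tip 0.0726
s -131.3 lat -0.5 mm; tip past edge 22.7; F along -0.2 lat 0.9; need yaw:
row [0.0, 0.0, 0.0, -0.0003, 0.0001, -0.0008] min rows 0.0
```

Request:
apply_moves(rows=[-0.004, 0, 0, 0, 0, 0, -0.008, 0, 0, 0, 0, 0, -0.008, 0, 0, 0, 0, 0])

```text
t: 22.3
tool_pos: [0.4419, -0.137, 0.2126]
tool_rot: [-0.139, -3.138, 0.001]
contact_force: [-1.2, -0.4, -0.5]
opening: 0.0376
grip_force: 92.4
```

Request:
apply_moves(rows=[-0.002, 0, 0, 0, 0, 0, -0.004, 0, 0, 0, 0, 0, -0.004, 0, 0, 0, 0, 0])

```text
t: 22.6
tool_pos: [0.4442, -0.1372, 0.2125]
tool_rot: [-0.139, -3.138, 0.001]
contact_force: [-1.5, -0.2, -0.2]
opening: 0.0373
grip_force: 92.5
```

Request:
apply_moves(rows=[-0.002, 0, 0, 0, 0, 0, -0.004, 0, 0, 0, 0, 0, -0.004, 0, 0, 0, 0, 0])

```text
t: 22.9
tool_pos: [0.4462, -0.1374, 0.2125]
tool_rot: [-0.139, -3.136, 0.0]
contact_force: [-4.4, 1.3, 3.4]
opening: 0.0375
grip_force: 92.7
```

Request:
apply_moves(rows=[-0.001, 0, -0.0006, 0, 0, 0, -0.002, 0, -0.0006, 0, 0, 0, -0.002, 0, -0.0006, 0, 0, 0])

```text
t: 23.2
tool_pos: [0.4471, -0.1374, 0.2126]
tool_rot: [-0.139, -3.135, -0.0]
contact_force: [-7.3, 1.2, 3.8]
opening: 0.0376
grip_force: 92.8
```

Request:
apply_moves(rows=[-0.001, 0, 0, 0, 0, 0, -0.002, 0, 0, 0, 0, 0, -0.002, 0, 0, 0, 0, 0])

```text
t: 23.5
tool_pos: [0.4474, -0.1374, 0.2125]
tool_rot: [-0.138, -3.132, -0.0]
contact_force: [-11.1, 1.1, 6.1]
opening: 0.0376
grip_force: 93.1
```

Request:
apply_moves(rows=[-0.001, 0, -0.001, 0, 0, 0, -0.002, 0, -0.0015, 0, 0, 0, -0.002, 0, -0.0015, 0, 0, 0])

```text
t: 23.8
tool_pos: [0.4481, -0.1374, 0.2126]
tool_rot: [-0.139, -3.13, -0.001]
contact_force: [-11.6, 0.8, 4.0]
opening: 0.0375
grip_force: 92.8
```

```bash
python3 -c "
from h import *
rel()"
```

```text
t 23.8 pos [ 448.1 -137.4  212.6] rot [-1.39e-01 -3.13e+00 -1.00e-03] F [-11.6   0.8   4. ] open 37.5 gf 92.8 tip 0.0726
s -120.4 lat -0.4 mm; tip past edge 33.6; F along -11.6 lat -0.2; need yaw:
row [0.0, 0.0, 0.0, 0.0001, -0.0053, -0.0008] min rows 0.1
```

Request:
apply_moves(rows=[0, 0, -0.0005, 0, -0.003, 0, -0.0005, 0, -0.001, 0, -0.005, 0, -0.0005, 0, -0.001, 0, -0.005, 0, -0.0005, 0, -0.001, 0, -0.005, 0])

```text
t: 24.2
tool_pos: [0.4478, -0.1374, 0.2127]
tool_rot: [-0.139, -3.136, -0.001]
contact_force: [-13.1, 0.7, 3.7]
opening: 0.0376
grip_force: 92.8
```

```bash
python3 -c "
from h import *
rel()"
```

```text
t 24.2 pos [ 447.8 -137.4  212.7] rot [-1.390e-01 -3.136e+00 -1.000e-03] F [-13.1   0.7   3.7] open 37.6 gf 92.8 tip 0.0726
s -120.6 lat -0.4 mm; tip past edge 33.4; F along -13.1 lat -0.5; need yaw:
row [0.0, 0.0, 0.0, 0.0002, -0.0015, -0.0008] min rows 0.0
```

Request:
apply_moves(rows=[-0.001, 0, -0.001, 0, -0.001, 0, -0.002, 0, -0.002, 0, -0.0015, 0, -0.003, 0, -0.003, 0, -0.0015, 0, -0.003, 0, -0.003, 0, -0.0015, 0])

```text
t: 24.6
tool_pos: [0.4483, -0.1373, 0.2127]
tool_rot: [-0.139, -3.134, -0.002]
contact_force: [-15.1, 0.7, -0.7]
opening: 0.0377
grip_force: 92.4
```

```bash
python3 -c "
from h import *
rel()"
```

```text
t 24.6 pos [ 448.3 -137.3  212.7] rot [-1.390e-01 -3.134e+00 -2.000e-03] F [-15.1   0.7  -0.7] open 37.7 gf 92.4 tip 0.0726
s -120.2 lat -0.2 mm; tip past edge 33.8; F along -15.0 lat -0.7; need yaw:
row [0.0, 0.0, 0.0, 0.0005, -0.003, -0.001] min rows 0.0
```

Request:
apply_moves(rows=[-0.001, 0, -0.0005, 0, -0.0015, 0, -0.002, 0, -0.001, 0, -0.002, 0, -0.002, 0, -0.001, 0, -0.002, 0, -0.002, 0, -0.001, 0, -0.002, 0, -0.002, 0, -0.001, 0, -0.002, 0, -0.002, 0, -0.001, 0, -0.002, 0, -0.002, 0, -0.001, 0, -0.002, 0])

```text
t: 25.3
tool_pos: [0.4485, -0.1372, 0.2127]
tool_rot: [-0.139, -3.134, -0.002]
contact_force: [-19.1, -0.1, 0.6]
opening: 0.0378
grip_force: 92.4
```

```bash
python3 -c "
from h import *
rel()
im,d,W=world('scene')
a=np.radians(-5);A=np.array([np.cos(a),np.sin(a)]);B=np.array([-A[1],A[0]]);O=np.array([.568,-.1475])
Q=W[...,:2]-O;s=Q@A;l=Q@B;Z=W[...,2];hs=cv2.cvtColor(im,cv2.COLOR_BGR2HSV)
for s0 in [-.1,-.08,-.06,-.04,-.02,.05,.06]:
    k=(abs(s-s0)<.006)&(abs(l)<.04)&(Z>.11)&(Z<.158)&(hs[...,1]<60)&(hs[...,2]>110)
    if k.sum()>4: print(round(s0*1000),k.sum(),'z',np.round(np.percentile(Z[k],[10,50,90])*1000,1),'lat',np.round(np.percentile(l[k],[2,50,98])*1000,1))
st()
"
```

```text
t 25.3 pos [ 448.5 -137.2  212.7] rot [-1.390e-01 -3.134e+00 -2.000e-03] F [-19.1  -0.1   0.6] open 37.8 gf 92.4 tip 0.0726
s -120.0 lat -0.2 mm; tip past edge 34.0; F along -19.0 lat -1.8; need yaw:
row [0.0, 0.0, 0.0, 0.0007, -0.0031, -0.001] min rows 0.0
-100 33 z [139.3 151.  153.3] lat [-15.9  15.2  25.2]
-80 38 z [139.2 149.3 152.5] lat [-19.7  16.1  25.3]
-60 34 z [137.8 146.2 148.7] lat [-17.7  13.1  25. ]
-40 49 z [119.  141.2 146.2] lat [-13.9  18.1  23.5]
-20 38 z [130.6 140.  142.7] lat [-17.6  14.7  25.7]
50 42 z [117.  131.1 134.2] lat [-21.8  13.5  22.8]
60 31 z [116.4 125.2 132.1] lat [-24.4   8.7  21.8]
t 25.35 pos [ 448.5 -137.3  212.7] rot [-1.390e-01 -3.134e+00 -2.000e-03] F [-18.   -0.1  -0.9] open 36.9 gf 92.4 tip 0.0726
```

The push is level at about 18–19 N and steady. The wedge tip is 34 mm past the tube's near edge, which matches the 6.7 mm left in the gap. The stack is in place, so I'm handing in.

```bash
python3 -c "
from station import ctrl
print(ctrl.finish_job())"
```

```text
the job is handed in; nothing more can be done
None
```

Job handed in at about 25 s: two packers are stacked flat under the tube, with the wedge pushed in level and hand-tight at about 18 N and still held in the gripper; no verdict came back.

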